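# Shut and bolt the guard of the wire breakdown tester

## Robot

A 6-joint arm with a two-finger parallel gripper is mounted at the origin on the work surface. World frame = base frame: x ahead of the robot, y to its left, z up, the work surface at z = 0. Lengths are in m, angles in rad, forces in N, time in s.
With the tool pointing down it reaches from about 0.35 to 0.975 m from the base axis. Payload 4.9 kg.
Tool frame: the origin (TCP) lies on the mounting face of the last link; the fingertips stand 173 mm ahead of it and the grasp point (between the pads) lies 155 mm ahead of it; z points along the fingers, y is the direction in which the jaws open and shut (so a half turn about z gives the same grasp; the last joint's range is limited). The gripper opens to 85 mm and grips with 20 to 120 N. Pads are 22 mm wide; open, the fingers measure 114 mm over their backs; the gripper's body (76 mm by 85 mm) begins 54 mm behind the grasp point. The pads swing forward as they close: fully open they stand 13 mm farther back than shut.
Start: joints at [-1.31, 0.053, 1.613, -0, 1.476, -0.119], TCP at [0.232, -0.58, 0.405] pointing down, gripper open.
Joint ranges: [-3.01, 3.01], [-1.01, 2.22], [0.06, 2.58], [-1.02, 4.17], [0.09, 2.62], [-3.14, 3.14]. Speed limits (rad/s): [2.57, 2.57, 3.14, 3.14, 3.14, 3.14].

## Interface

Orientations are given as a rotation vector (axis times angle).
In Python, from station import ctrl gives the robot as it stands. The module is installed in compiled form; this text tells all that it offers.
- The arm moves only by the tool jog_arm, never from a script. Its argument "steps" is a list of rows, each a list of 2 entries, a list of its own where there are three numbers: the shift along the tool's x, y, z in cm, then the turn, a rotation vector about the tool's x, y, z in degrees. In form: [[[tx, ty, tz], [rx, ry, rz]], ...]. A call has 1 to 8 rows; each row shifts and turns the pose as measured when the row begins, along the tool's axes as they then stand; what a row does not reach is not made up. A row lasts 1/10 s, in which the tool goes at most 50 mm and 8.59 degrees, less where a joint would pass 70% of its speed; a pose out of reach is approached as far as the arm can. A call is refused whole if a number of a shift passes 5 or a number of a turn 8.59, either way. A call with a gripper value outside its range is refused whole. "fingers" is the gripper command: -1 is shut, 1 is fully open, values between are in proportion, set as the call begins (left out, the last holds). The fingers move at their own pace and stop on an object; "grip_force" is the grip in N (left out, the last holds). Time passes only in rows, so rows that do not move let the fingers close. It gives the time, the measured TCP pose, the force and the opening at its end, in the units of the state.
- ctrl.get_obs(): the state, without advancing time (a new reading comes with each control period).
- ctrl.get_image(name): name is "side" or "top" or "wrist"; returns the picture (420x560x3 uint8, red, green, blue); there is no depth.
- ctrl.camera_info(name): a dict with "K" (3x3 intrinsics, pixels), "camera_from_world" (4x4, takes a point from world to camera coordinates). Camera axes: x right, y up, looking along -z (the intrinsics and any distortion apply to the point x, -y, -z); pixel columns grow to the right and rows downward; lengths in m; the calibration is good to about 2 mm. A picture is of the moment at which its call begins: read the wrist's pose just before it. camera_info takes no time and is no camera call; for the wrist camera it gives the pose at the moment of the call.
- ctrl.finish_job(): hands the job in, once; it reports no verdict.
The state is a dict: "t": time; "q": joint angles; "dq": joint speeds; "effort": joint torques, N m; "tool_pos": TCP position; "tool_rot": TCP orientation; "contact_force": force on the tool from outside, world axes, zero at the start; "wrist_torque": the same for the moment, N m; "opening": finger opening in m.
Only numpy, scipy, OpenCV 4.12 (cv2) and the standard library are available. Lean on these libraries where they do the work, as an engineer would, in place of code of your own. Each camera call takes 0.05 s, during which the arm holds its last target.

## Task

Make the wire breakdown tester safe to run: push its raised clear guard down until it lies shut, push the bolt's red knob along its slot, all the way across into the keeper, then push the knob over, away from the front of the tester, as far down into the locking notch as it goes. Only push the knob, with fingertips or the outside of the fingers, never having it between them. Do not lift the guard further open, and leave the reels, tools, bottle and meter around it where they are.

Things in the scene. Friction and masses are not known exactly. Their poses are not given: they have to be found in the camera images.
- tester: White bench tester, 300 x 440 x 112 mm (its x, y, z), fixed. Origin: centre of its underside, on the bench; x runs from its front (facing the robot) to its back, y to its left, z up. Top at z = 112 mm: guard at y -60 to +198, x -134 to +84 mm; a fixed ledge behind it; right of it the control deck with buttons, a 20 mm high round knob at its rear right and, from x = 85 mm, a meter head 55 mm high.
- guard (a joint): Guard angle, rad: 0 = shut, flush with the deck; start 0.45 to 0.72; grows as its free right edge rises. Hinge line along the tester's x at y = +200, z = 114 mm. It stays where it is left; 3 to 8 N down on the free edge closes it. Aluminium frame 12 mm thick round a clear pane; the slide bolt sits on its 75 mm wide front bar and swings with it.
- guard_edge (a point): Centre of the flat black rubber finger pad (80 mm along the tester's x, 22 mm wide) on top of the guard's free right edge: on the surface, 245 mm from the hinge line; with the guard shut at x = 0, y = -45, z = 113 mm of the tester.
- bolt (a joint): Bolt travel, m: 0 withdrawn, 0.050 fully home under the keeper, at the end of its slot; start 0 to 0.008. It slides towards the tester's -y (right); friction about 2.5 N, stays where left. Guard shut, the axis of its 14 mm steel rod is at x = -90, z = 128 mm. The slot keeps the knob's pin upright (within 0.1 rad, 0.2 if leant on) until 3 mm before home, where it turns the corner towards the tester's +x.
- bolt_case (a point): Point on the bolt axis in the middle of the grey bolt case on the guard: 26 mm wide (x), 95 mm long (y), its top 15 mm above the axis and 31 mm above the guard. Guard shut: x = -90, y = +2.5, z = 128 mm of the tester. The L-shaped slot for the knob's pin is cut in its top and, for the corner, down its rear (+x) side. The rod sticks out 15 mm at the left end, 7 mm at the right when withdrawn.
- keeper (a point): Top centre of the steel keeper on the control deck, the strap under which the bolt runs: 33 mm wide (x), 18 mm long (y), its top 29.5 mm above the deck, at x = -90, y = -81 mm of the tester.
- bolt_knob (a joint): Angle of the bolt's knob about the bolt axis, rad: 0 = standing straight out from the guard (upright when the guard is shut), growing as it tips towards the tester's +x (rear), up to 1.40 = fully down in the locking notch. It can turn only at the corner of the slot. Friction about 0.05 N m; it stays where it is left.
- knob (a point): Centre of the knob's red ball, 18 mm across, on a steel pin 8 mm across; 46 mm from the bolt axis. Guard shut and knob upright it stands at z = 174 mm, x = -90 mm of the tester, y = +30 mm with the bolt withdrawn and -20 mm with it home; locked it lies at x = -45, z = 136 mm.
- bobbin_deck: Small reel of copper wire, 34 mm across, 30 mm high, standing loose on the control deck near its front right corner; origin at the centre of its underside. Leave alone.
- bobbin_ledge: Small reel of copper wire, 38 mm across, 36 mm high, standing loose on the ledge behind the guard; origin at the centre of its underside. Leave alone.
- wire_reel: Reel of copper wire, 68 mm across, 95 mm high, standing loose on the bench to the left of the tester; origin at the centre of its underside. Leave alone.
- micrometer: Micrometer lying on the bench right of the tester, about 115 x 40 x 14 mm; origin under the middle of its frame. Leave alone.
- multimeter: Orange hand multimeter, 150 x 75 x 40 mm, lying on the bench right of the tester; origin at the centre of its underside. Leave alone.
- solvent: Bottle with a blue cap, 56 mm across, 130 mm high, standing on the bench left of the tester; origin at the centre of its underside. Leave alone.
- screwdriver: Screwdriver, 170 mm long, lying on the bench ahead and left of the robot; origin under its middle. Leave alone.

How it is judged:
On the way, in this order (a step that is already met when the one before it is completed fails the run):
1. the guard has been pushed shut (within 0.03 rad) (value of joint guard below 0.03 rad), for 0.2 s.
2. with the guard shut, the bolt has been pushed home (at least 46 of its 50 mm) (value of joint guard below 0.03 rad and value of joint bolt above 0.046 m), for 0.1 s.
At the end, for the whole second after the job is handed in: The guard is shut (under 0.03 rad), the bolt is home under the keeper (at least 45 of 50 mm) and its knob lies over in the locking notch (at least 1.2 of 1.40 rad), at rest (value of joint guard below 0.03 rad and value of joint bolt above 0.045 m and value of joint bolt_knob above 1.2 rad and velocity of joint bolt_knob below 0.05 rad/s); the robot touches nothing.
It fails at once if the guard was lifted further open (beyond 0.85 rad) (value of joint guard above 0.85 rad).
It fails at once if the knob was taken between the fingers (grasp point within 12 mm of the ball's centre) (distance between the grasp point and knob below 0.012 m).
It fails at once if a reel, tool, bottle or meter around the tester was moved by more than 20 mm or picked up (distance of any of bobbin_deck, bobbin_ledge, wire_reel, micrometer, multimeter, solvent, screwdriver from where it was at the start of the episode above 0.02 m).
It also fails if it takes over 48 s, if anything falls off the work surface, if the arm or the gripper's body presses on something with over 40 N, if the wrist force passes 120 N, or if a joint passes its speed limit or range.

## Working session

There is one attempt and no reset: what is moved stays moved. The work goes in short steps, Python scripts to look and compute and a tool call to move; the robot and the scene stay as the last step left them, time stands still between calls to the robot, and variables do not carry over. Pictures are saved under pics/ and viewed, and the job is handed in when it is done.

Besides the shell and the picture viewer there is one more tool, called after "Emit:" by a JSON object that holds its "name" and its "arguments", one argument or row to a line. jog_arm: Moves the arm, as the interface text tells. Its arguments: {"type":"object","properties":{"steps":{"type":"array","items":{"type":"array"}},"fingers":{"type":"number"},"grip_force":{"type":"number"}},"required":["steps"]}

```bash
mkdir -p pics
cat > h.py <<'E'
import numpy as np, cv2
from scipy.spatial.transform import Rotation as R
from station import ctrl
def snap(n,f):
    im=ctrl.get_image(n); cv2.imwrite('pics/'+f,im[:,:,::-1].copy()); return im
def proj(n,P):
    i=ctrl.camera_info(n);K=np.array(i['K']);T=np.array(i['camera_from_world'])
    P=np.atleast_2d(P);c=P@T[:3,:3].T+T[:3,3]
    c=c*[1,-1,-1];u=c@K.T
    return u[:,:2]/u[:,2:]
def st():
    o=ctrl.get_obs();print('t',round(o['t'],2),'pos',np.round(o['tool_pos'],4),'rot',np.round(o['tool_rot'],3),'F',np.round(o['contact_force'],1),'op',round(o['opening'],4));print(np.round(R.from_rotvec(o['tool_rot']).as_matrix(),3).tolist(), 'q',np.round(o['q'],2));return o
E
python3 - <<'E'
from h import *
for n in('side','top','wrist'):
    snap(n,n+'0.png'); i=ctrl.camera_info(n); print(n,i)
st()
E
```

```text
side {'K': array([[451.17147826,   0.        , 275.62779211],
       [  0.        , 451.17147826, 200.6027833 ],
       [  0.        ,   0.        ,   1.        ]]), 'camera_from_world': array([[ 0.90001955, -0.43564479, -0.01335742, -0.47730348],
       [ 0.32644118,  0.65347063,  0.68294384, -0.26430351],
       [-0.28879225, -0.61902322,  0.73034874, -1.14045344],
       [ 0.        ,  0.        ,  0.        ,  1.        ]])}
top {'K': array([[543.39787127,   0.        , 279.71705693],
       [  0.        , 543.39787127, 203.13763464],
       [  0.        ,   0.        ,   1.        ]]), 'camera_from_world': array([[ 0.02037732, -0.99963219, -0.01789532, -0.0020723 ],
       [ 0.9909085 ,  0.01781221,  0.13335315, -0.55036339],
       [-0.13298535, -0.02045   ,  0.99090701, -1.60556558],
       [ 0.        ,  0.        ,  0.        ,  1.        ]])}
wrist {'K': array([[344.91103358,   0.        , 284.73898007],
       [  0.        , 344.91103358, 218.70316294],
       [  0.        ,   0.        ,   1.        ]]), 'camera_from_world': array([[ 3.71200943e-01, -9.28552411e-01, -5.29256300e-04,
        -6.25201443e-01],
       [ 8.82953686e-01,  3.53148564e-01, -3.09320029e-01,
         3.97169251e-02],
       [ 2.87406764e-01,  1.14352577e-01,  9.50957854e-01,
        -3.80063215e-01],
       [ 0.00000000e+00,  0.00000000e+00,  0.00000000e+00,
         1.00000000e+00]])}
t 0.15 pos [ 0.2317 -0.5803  0.4037] rot [-3.084 -0.593  0.   ] F [0.  0.4 0.9] op 0.0855
[[0.929, 0.371, -0.0], [0.371, -0.929, 0.002], [0.0, -0.002, -1.0]] q [-1.31  0.05  1.61  0.    1.48 -0.12]
```

View pics/side0.png

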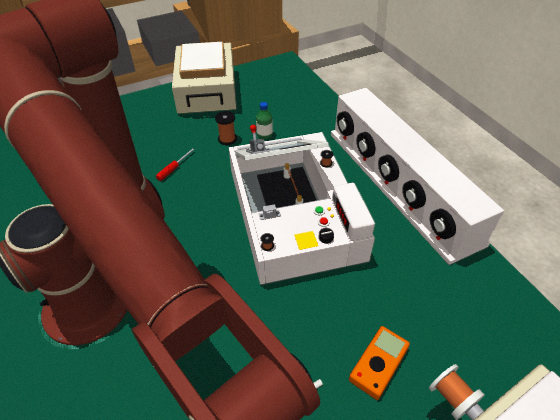

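View pics/top0.png

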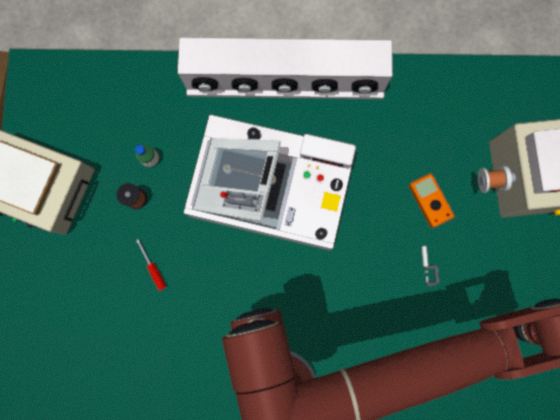

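The overview shows the tester around top (270,182), rotated a little clockwise, with the guard raised and the bolt near (240,200). I'll enlarge it to measure.

Run:
```python
import cv2
a=cv2.imread('pics/top0.png')[105:260,170:370]
cv2.imwrite('pics/top0c.png',cv2.resize(a,None,fx=4,fy=3.8,interpolation=cv2.INTER_CUBIC)[:600])
a=cv2.imread('pics/side0.png')[110:290,215:385]
cv2.imwrite('pics/side0c.png',cv2.resize(a,None,fx=3.3,fy=3.3,interpolation=cv2.INTER_CUBIC))
```

```text
(no output)
```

View pics/top0c.png

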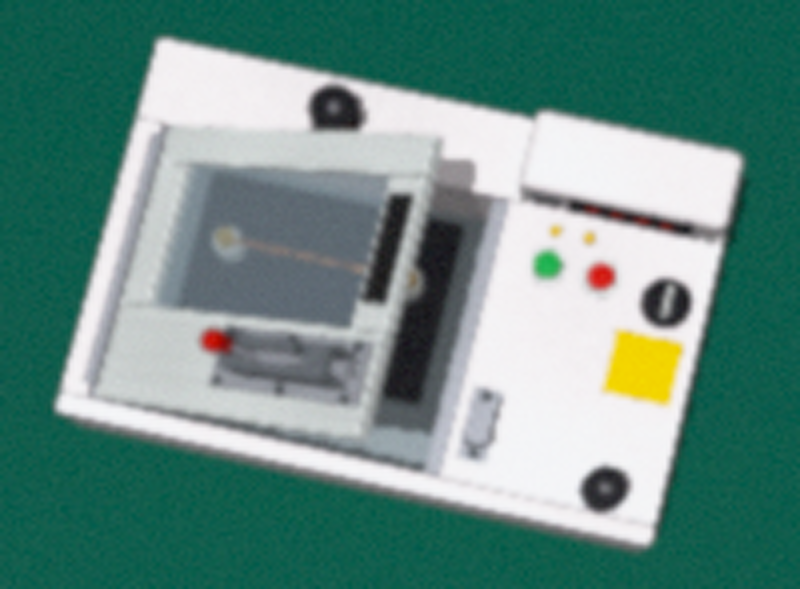

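View pics/side0c.png

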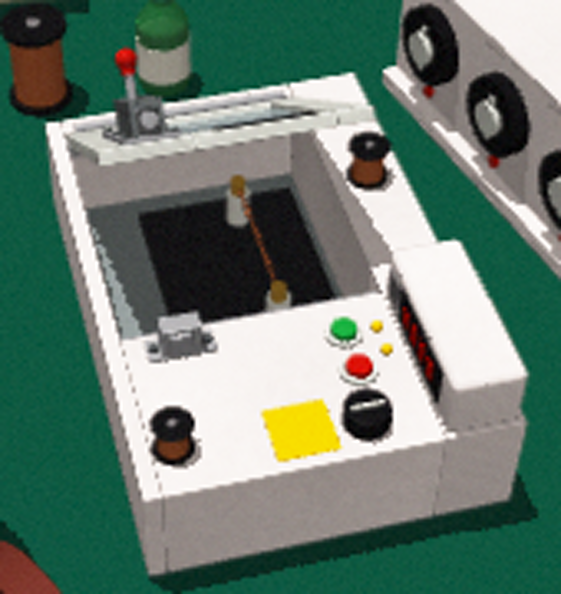

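```bash
cat > fit.py <<'E'
from h import *
from scipy.optimize import least_squares
def gd(p,a):
    p=np.array(p,float);dy,dz=p[1]-.2,p[2]-.114
    return np.array([p[0],.2+dy*np.cos(a)+dz*np.sin(a),.114-dy*np.sin(a)+dz*np.cos(a)])
def tw(p,X):
    c,s=np.cos(X[2]),np.sin(X[2]);p=np.array(p)
    return np.array([X[0]+c*p[0]-s*p[1],X[1]+s*p[0]+c*p[1],p[2]])
E
cat > f0.py <<'E'
from fit import *
T=lambda x,y:(170+x/4,105+y/3.8)
S=lambda x,y:(215+x/3.3,110+y/3.3)
fx=[('top',(.15,.22,.112),T(158,38)),('top',(-.15,.22,.112),T(58,400)),('top',(-.15,-.22,.112),T(655,535)),('top',(-.09,-.081,.1415),T(486,412)),
('side',(-.15,-.22,.112),S(147,500)),('side',(-.15,.22,.112),S(50,125)),('side',(.15,.22,.112),S(355,75)),('side',(-.09,-.081,.1415),S(182,325))]
gp=[('top',(0,-.045,.113),T(388,249)),]
kn=[('top',T(215,341)),('side',S(125,60))]
def res(X):
    r=[]
    for c,p,u in fx: r.append(proj(c,tw(p,X))[0]-u)
    for c,p,u in gp: r.append(proj(c,tw(gd(p,X[3]),X))[0]-u)
    for c,u in kn: r.append(proj(c,tw(gd((-.09,.03-X[4],.174),X[3]),X))[0]-u)
    return np.concatenate(r)
s=least_squares(res,[.6,0,-.2,.6,.004],loss='soft_l1')
print(s.x,np.round(s.fun.reshape(-1,2) if len(s.fun)>0 else 0,1))
X=s.x
print('shut edge',tw((0,-.045,.113),X),'edge',tw(gd((0,-.045,.113),X[3]),X),'knob shut',tw((-.09,.03-X[4],.174),X))
np.save('X.npy',X)
E
python3 f0.py
```

```text
[ 0.60961828  0.03492698 -0.208805    0.64314393  0.00117892] [[ 0.3 -0.9]
 [-0.   2.1]
 [-0.1  1.1]
 [-0.7  1. ]
 [ 0.2  1. ]
 [-1.5 -0.2]
 [-0.3 -0.8]
 [ 0.2 -0.3]
 [ 0.4 -1.5]
 [-0.  -1.1]
 [ 0.7  0.1]]
shut edge [ 0.60029018 -0.00909559  0.113     ] edge [0.61031224 0.03820206 0.26012977] knob shut [0.52754749 0.08177824 0.174     ]
```

Emit:
{"name": "jog_arm", "arguments": {
  "steps": [
    [[0,0,-2.2],[0,0,8.45]],
    [[0,0,-2.2],[0,0,8.45]],
    [[0,0,-2.2],[0,0,8.45]],
    [[0,0,-2.2],[0,0,8.45]],
    [[1.5,-4.3,0],[0,0,0]],
    [[1.5,-4.3,0],[0,0,0]],
    [[1.5,-4.3,0],[0,0,0]],
    [[1.5,-4.3,0],[0,0,0]]
  ],
  "fingers": -1
}}

```text
t: 0.95
tool_pos: [0.3285, -0.4255, 0.4904]
tool_rot: [-3.11, 0.369, 0.006]
contact_force: [1.6, -0.0, 0.3]
opening: 0.0001
```

Emit:
{"name": "jog_arm", "arguments": {
  "steps": [
    [[1.5,-4.3,0],[0,0,0]],
    [[1.5,-4.3,0],[0,0,0]],
    [[1.5,-4.3,0],[0,0,0]],
    [[1.5,-4.3,0],[0,0,0]],
    [[1.5,-4.3,0],[0,0,0]],
    [[1.5,-4.3,0],[0,0,0]],
    [[1.5,-4.3,0],[0,0,0]],
    [[0,0,0],[0,0,0]]
  ]
}}

```text
t: 1.75
tool_pos: [0.5067, -0.1409, 0.4906]
tool_rot: [-3.109, 0.362, 0.006]
contact_force: [-0.1, -0.5, -0.5]
opening: -0.0002
```

```bash
cat >> fit.py <<'E'
def plan(tip_t,yaw=None):
    # tester-frame tip target -> delta in current tool axes (cm) & rotation (deg, tool axes)
    X=np.load('X.npy');o=st();p=np.array(o['tool_pos']);M=R.from_rotvec(o['tool_rot']).as_matrix()
    tip=p+M[:,2]*.173
    y=X[2];Rt=np.array([[np.cos(y),-np.sin(y),0],[np.sin(y),np.cos(y),0],[0,0,1]])
    d=tip-np.array([X[0],X[1],0]);print('tip in tester mm',np.round(Rt.T@d*1e3,1))
    D=np.array([[1,0,0],[0,-1,0],[0,0,-1.]]);G=Rt@D
    print('rot needed deg',np.round(np.degrees(R.from_matrix(M.T@G).as_rotvec()),2))
    if tip_t is not None:
        w=Rt@(np.array(tip_t)/1e3)+[X[0],X[1],0]-tip
        print('shift cm (tool axes)',np.round(M.T@w*100,2))
E
python3 - <<'E'
from fit import *
X=np.load('X.npy'); e=gd((0,-.039,.113),X[3])*1e3;print(e)
plan(e+[0,0,15])
E
```

```text
[  0.           8.14907884 256.53148442]
t 1.75 pos [ 0.5067 -0.1409  0.4906] rot [-3.109  0.362  0.006] F [-0.1 -0.5 -0.5] op -0.0002
[[0.973, -0.23, -0.003], [-0.23, -0.973, 0.012], [-0.005, -0.011, -1.0]] q [-0.41 -0.22  1.73  0.01  1.64  1.39]
tip in tester mm [ -65.1 -191.4  317.6]
rot needed deg [-0.64  0.29 -1.31]
shift cm (tool axes) [  6.08 -20.05   4.8 ]
```

Emit:
{"name": "jog_arm", "arguments": {
  "steps": [
    [[1.3,-4.2,0],[-0.6,0.3,-1.3]],
    [[1.3,-4.2,0],[0,0,0]],
    [[1.3,-4.2,0],[0,0,0]],
    [[1.3,-4.2,0],[0,0,0]],
    [[1.3,-4.2,0],[0,0,0]],
    [[0,0,0],[0,0,0]]
  ]
}}

```text
t: 2.35
tool_pos: [0.6181, 0.0561, 0.488]
tool_rot: [3.122, -0.331, -0.004]
contact_force: [-0.9, -1.6, 0.3]
opening: -0.0002
```

Run:
```python
from fit import *
X=np.load('X.npy'); e=gd((0,-.039,.113),X[3])*1e3;print(e)
plan(e+[0,0,15])
im=snap('side','s1.png')
cv2.imwrite('pics/s1c.png',cv2.resize(im[60:290,180:400,::-1],None,fx=2.6,fy=2.6))
snap('wrist','w1.png')
```

```text
[  0.           8.14907884 256.53148442]
t 2.35 pos [0.6181 0.0561 0.488 ] rot [ 3.122 -0.331 -0.004] F [-0.9 -1.6  0.3] op -0.0002
[[0.978, -0.21, -0.003], [-0.21, -0.978, -0.002], [-0.002, 0.003, -1.0]] q [-0.03  0.01  1.52 -0.    1.62  1.75]
tip in tester mm [  3.5  22.  315. ]
rot needed deg [ 0.15  0.14 -0.15]
shift cm (tool axes) [-0.33  1.38  4.35]
```

View pics/s1c.png

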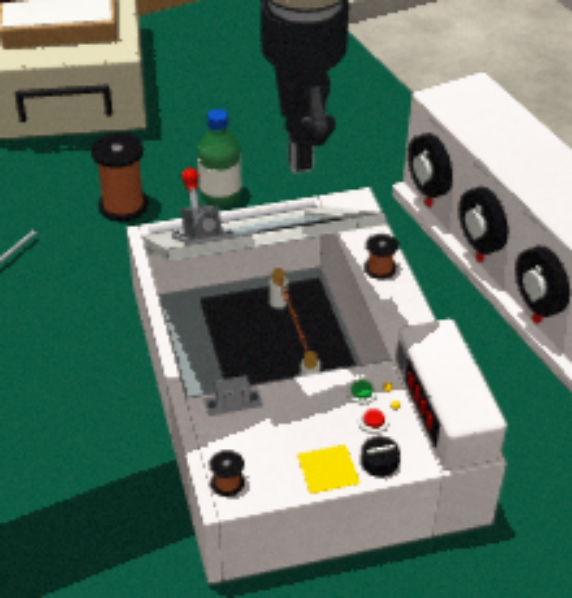

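View pics/w1.png

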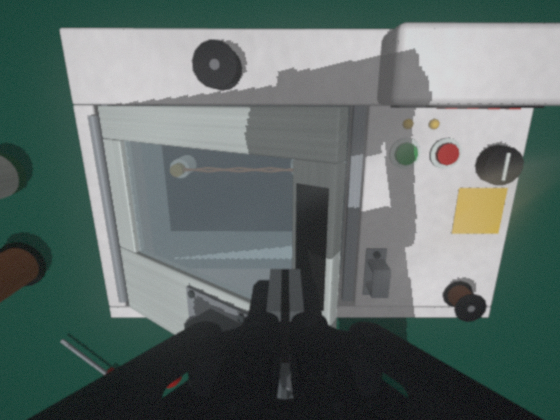

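The fingers hang above the pad (wrist: pad around (312,225), tips at (287,285)). I'll check the fitted pose against the wrist picture.

Run:
```python
from fit import *
X=np.load('X.npy')
for p in [(.15,.22,.112),(-.15,-.22,.112),(-.15,.22,.112),(-.09,-.081,.1415)]: print(p,proj('wrist',tw(p,X)))
for p in [(.04,-.034,.113),(.04,-.056,.113),(-.04,-.056,.113),(.084,-.06,.112),(.084,.198,.112)]: print(p,proj('wrist',tw(gd(p,X[3]),X)))
```

```text
(0.15, 0.22, 0.112) [[56.39209352 28.7798103 ]]
(-0.15, -0.22, 0.112) [[489.00947534 315.55570419]]
(-0.15, 0.22, 0.112) [[110.99237868 318.45848289]]
(-0.09, -0.081, 0.1415) [[380.92648129 282.85045279]]
(0.04, -0.034, 0.113) [[294.25001557 182.116391  ]]
(0.04, -0.056, 0.113) [[326.0796743  186.82161654]]
(-0.04, -0.056, 0.113) [[322.07784476 309.54439464]]
(0.084, -0.06, 0.112) [[336.41368209 104.92796918]]
(0.084, 0.198, 0.112) [[ 94.22817836 106.53371465]]
```

Emit:
{"name": "jog_arm", "arguments": {
  "steps": [
    [[-0.3,1.4,2.5],[0,0,0]],
    [[0,0.0,1.5],[0,0,0]],
    [[0,0.5,1.2],[0,0,0]],
    [[0,0.6,1.2],[0,0,0]],
    [[0,0.6,1.2],[0,0,0]],
    [[0,0.5,1.2],[0,0,0]]
  ]
}}

```text
t: 3.05
tool_pos: [0.6054, 0.0124, 0.4021]
tool_rot: [3.118, -0.345, 0.009]
contact_force: [-1.6, -1.4, 3.1]
opening: 0.0001
```

```bash
python3 -c "
from fit import *
plan([0,-39,113])"
```

```text
t 3.05 pos [0.6054 0.0124 0.4021] rot [ 3.118 -0.345  0.009] F [-1.6 -1.4  3.1] op 0.0001
[[0.976, -0.218, 0.005], [-0.218, -0.976, -0.005], [0.006, 0.004, -1.0]] q [-0.1   0.01  1.66 -0.    1.46  1.69]
tip in tester mm [  1.6 -23.6 229.1]
rot needed deg [ 0.24 -0.37 -0.65]
shift cm (tool axes) [-0.22  1.49 11.61]
```

Emit:
{"name": "jog_arm", "arguments": {
  "steps": [
    [[-0.2,-0.2,1.4],[0,0,-0.6]],
    [[0,0.1,1.5],[0,0,0]],
    [[0,0.3,1.5],[0,0,0]],
    [[0,0.3,1.5],[0,0,0]],
    [[0,0.3,1.5],[0,0,0]],
    [[0,0.2,1.5],[0,0,0]]
  ]
}}

```text
t: 3.65
tool_pos: [0.6019, 0.0012, 0.3062]
tool_rot: [3.119, -0.328, 0.014]
contact_force: [2.0, 2.2, 1.4]
opening: -0.0001
```

```bash
python3 -c "
from fit import *
plan([0,-42,113])
im=snap('side','s2.png')
cv2.imwrite('pics/s2c.png',cv2.resize(im[60:290,180:400,::-1],None,fx=2.6,fy=2.6))"
```

```text
t 3.65 pos [0.6019 0.0012 0.3062] rot [ 3.119 -0.328  0.014] F [2.  2.2 1.4] op -0.0001
[[0.978, -0.208, 0.008], [-0.208, -0.978, -0.006], [0.009, 0.004, -1.0]] q [-0.12  0.08  1.76 -0.    1.3   1.66]
tip in tester mm [  1.1 -35.3 133.2]
rot needed deg [ 0.23 -0.54 -0.03]
shift cm (tool axes) [-0.13  0.66  2.03]
```

View pics/s2c.png

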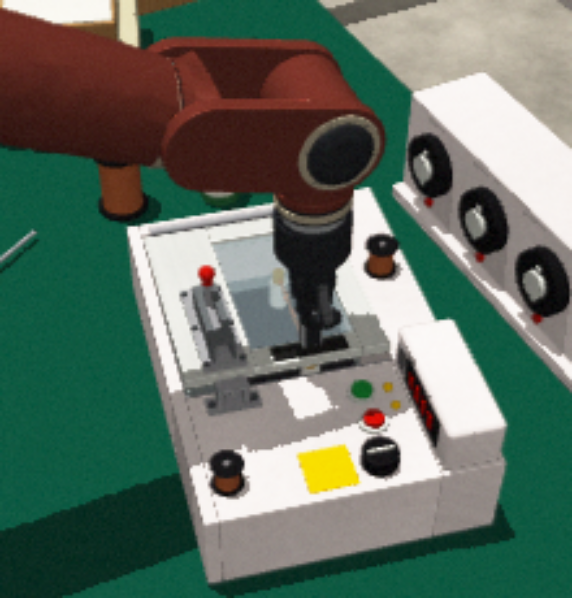

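The guard is nearly shut, with the tips on the pad near (312,348). The rod points at the keeper. I'll press it down the rest of the way.

Emit:
{"name": "jog_arm", "arguments": {
  "steps": [
    [[0,0.2,1.2],[0,0,0]],
    [[0,0.1,1.0],[0,0,0]],
    [[0,0,0.7],[0,0,0]],
    [[0,0,0.5],[0,0,0]]
  ]
}}

```text
t: 4.1
tool_pos: [0.602, -0.0014, 0.2853]
tool_rot: [3.121, -0.326, -0.006]
contact_force: [-12.7, 0.7, 18.9]
opening: -0.0001
```

```bash
python3 -c "
from fit import *
plan([0,-42,113])"
```

```text
t 4.1 pos [ 0.602  -0.0014  0.2853] rot [ 3.121 -0.326 -0.006] F [-12.7   0.7  18.9] op -0.0001
[[0.978, -0.207, -0.004], [-0.207, -0.978, -0.004], [-0.003, 0.004, -1.0]] q [-0.13  0.1   1.77 -0.    1.28  1.65]
tip in tester mm [ -0.5 -37.9 112.3]
rot needed deg [0.24 0.19 0.03]
shift cm (tool axes) [ 0.04  0.41 -0.07]
```

Emit:
{"name": "jog_arm", "arguments": {
  "steps": [
    [[0,0,0.3],[0,0,0]],
    [[0,0,0.3],[0,0,0]],
    [[0,0,0.3],[0,0,0]],
    [[0,0,-4],[0,0,0]],
    [[0,0,-5],[0,0,0]],
    [[0,0,-5],[0,0,0]],
    [[0,0,0],[0,0,0]]
  ]
}}

```text
t: 4.8
tool_pos: [0.6029, -0.0008, 0.4253]
tool_rot: [3.119, -0.323, -0.019]
contact_force: [1.2, 0.1, 0.6]
opening: 0.0003
```

```bash
python3 -c "
from fit import *
plan([-90,70,220])
snap('wrist','w3.png')
im=snap('side','s3.png')
cv2.imwrite('pics/s3c.png',cv2.resize(im[110:290,215:385,::-1],None,fx=3.3,fy=3.3,interpolation=2))"
```

```text
t 4.8 pos [ 0.6029 -0.0008  0.4253] rot [ 3.119 -0.323 -0.019] F [1.2 0.1 0.6] op 0.0003
[[0.979, -0.205, -0.013], [-0.205, -0.979, -0.004], [-0.012, 0.007, -1.0]] q [-0.12 -0.01  1.64 -0.01  1.52  1.65]
tip in tester mm [ -1.2 -37.6 252.3]
rot needed deg [0.4  0.67 0.12]
shift cm (tool axes) [ -8.82 -10.8    3.26]
```

View pics/s3c.png

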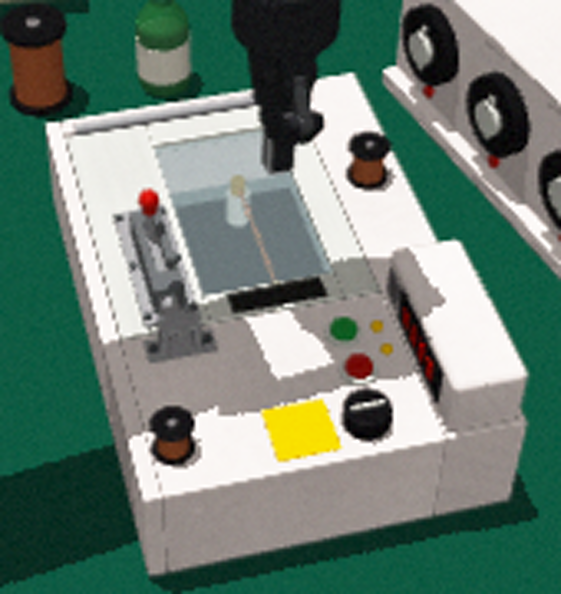

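View pics/w3.png

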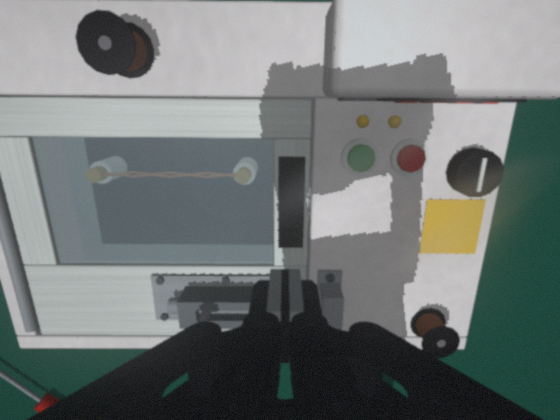

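The guard lies shut, and the red knob is upright at side crop (149,201). I'll check where the fit predicts it.

```bash
python3 -c "
from fit import *
X=np.load('X.npy')
c=lambda n,p:proj(n,tw(p,X))[0]
print('obs knob',215+149/3.3,110+201/3.3)
for b in(0,.004,.008):print(b,c('side',(-.09,.03-b,.174)))
print('pad side crop',[(c('side',(x,-.045,.113))-[215,110])*3.3 for x in(-.04,.04)])
print('pad wrist',[c('wrist',(x,y,.113)) for x in(-.04,.04) for y in (-.034,-.056)])
print('keeper side',(c('side',(-.09,-.081,.1415))-[215,110])*3.3)
print('fl,br',(c('side',(-.15,.22,.112))-[215,110])*3.3,(c('side',(-.15,-.22,.112))-[215,110])*3.3)
"
```

```text
obs knob 260.1515151515151 170.9090909090909
0 [260.52857441 170.57178057]
0.004 [260.85154799 171.55647236]
0.008 [261.1759404  172.54548995]
pad side crop [array([232.53714669, 304.44757991]), array([326.07988394, 286.61171884])]
pad wrist [array([278.43149697, 244.57387324]), array([304.01337033, 244.54740401]), array([278.08745669, 150.67001575]), array([306.17824033, 150.71070372])]
keeper side [182.59088035 324.06065222]
fl,br [ 45.01276211 124.20266208] [147.67420046 503.24545558]
```

Emit:
{"name": "jog_arm", "arguments": {
  "steps": [
    [[-3,-3.7,0],[0.4,0.7,0]],
    [[-3,-3.7,0.5],[0,0,0]],
    [[-3,-3.7,0.5],[0,0,0]],
    [[0,0,0],[0,0,0]]
  ]
}}

```text
t: 5.3
tool_pos: [0.5334, 0.1285, 0.3965]
tool_rot: [3.122, -0.331, -0.041]
contact_force: [0.0, -0.8, 0.1]
opening: 0.0001
```

```bash
python3 -c "
from fit import *
plan([-91,72,154])"
```

```text
t 5.3 pos [0.5334 0.1285 0.3965] rot [ 3.122 -0.331 -0.041] F [ 0.  -0.8  0.1] op 0.0001
[[0.977, -0.21, -0.026], [-0.21, -0.978, 0.001], [-0.026, 0.005, -1.0]] q [ 0.1  -0.12  1.79  0.    1.49  1.88]
tip in tester mm [-98.3  75.  223.6]
rot needed deg [ 0.26  1.47 -0.15]
shift cm (tool axes) [0.91 0.26 6.94]
```

Emit:
{"name": "jog_arm", "arguments": {
  "steps": [
    [[0.5,0,2.0],[0.3,1.5,0]],
    [[0.2,0,2.0],[0,0,0]],
    [[0.2,0.1,2.0],[0,0,0]],
    [[0.1,0,1.0],[0,0,0]],
    [[0,0,0],[0,0,0]]
  ]
}}

```text
t: 5.8
tool_pos: [0.5396, 0.1252, 0.3122]
tool_rot: [3.12, -0.326, -0.021]
contact_force: [-0.4, 0.2, 0.4]
opening: -0.0001
```

```bash
python3 -c "
from fit import *
plan([-91,53,154])
im=snap('side','s4.png')
cv2.imwrite('pics/s4c.png',cv2.resize(im[110:290,215:385,::-1],None,fx=3.3,fy=3.3,interpolation=2))"
```

```text
t 5.8 pos [0.5396 0.1252 0.3122] rot [ 3.12  -0.326 -0.021] F [-0.4  0.2  0.4] op -0.0001
[[0.978, -0.206, -0.014], [-0.206, -0.978, -0.003], [-0.013, 0.006, -1.0]] q [ 0.09 -0.04  1.86 -0.    1.33  1.87]
tip in tester mm [-89.4  72.8 139.2]
rot needed deg [0.32 0.75 0.05]
shift cm (tool axes) [-0.18  1.99 -1.46]
```

View pics/s4c.png

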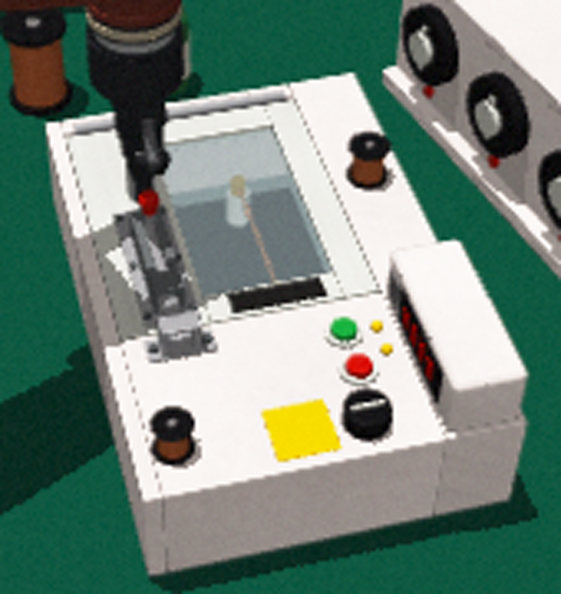

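The fingers stand behind the knob (149,201), about 15 mm lower than planned. I'll raise them and push along the slot.

Emit:
{"name": "jog_arm", "arguments": {
  "steps": [
    [[-0.1,0,-1.5],[0,0,0]],
    [[0,0.6,0],[0,0,0]],
    [[0,0.8,0],[0,0,0]],
    [[0,0.8,0],[0,0,0]],
    [[0,0.8,0],[0,0,0]],
    [[0,0.8,0],[0,0,0]]
  ]
}}

```text
t: 6.45
tool_pos: [0.5316, 0.0861, 0.3337]
tool_rot: [3.124, -0.325, -0.009]
contact_force: [1.0, 3.0, -1.0]
opening: -0.0
```

```bash
python3 -c "
from fit import *
plan([-91,3,154])"
```

```text
t 6.45 pos [0.5316 0.0861 0.3337] rot [ 3.124 -0.325 -0.009] F [ 1.  3. -1.] op -0.0
[[0.979, -0.206, -0.006], [-0.206, -0.979, 0.0], [-0.006, 0.001, -1.0]] q [ 0.02 -0.1   1.88  0.    1.36  1.8 ]
tip in tester mm [-87.9  33.7 160.7]
rot needed deg [0.04 0.32 0.07]
shift cm (tool axes) [-0.31  3.07  0.67]
```

Emit:
{"name": "jog_arm", "arguments": {
  "steps": [
    [[-0.1,0.7,0.3],[0,0,0]],
    [[-0.1,0.8,0.2],[0,0,0]],
    [[0,0.8,0],[0,0,0]],
    [[0,0.7,0],[0,0,0]],
    [[0,0.6,0],[0,0,0]]
  ]
}}

```text
t: 6.95
tool_pos: [0.5224, 0.0515, 0.3305]
tool_rot: [-3.105, 0.326, -0.001]
contact_force: [7.7, 32.5, -0.9]
opening: -0.0002
```

```bash
python3 -c "
from fit import *
plan([-91,3,154])
im=snap('side','s5.png')
cv2.imwrite('pics/s5c.png',cv2.resize(im[110:290,215:385,::-1],None,fx=3.3,fy=3.3,interpolation=2))"
```

```text
t 6.95 pos [0.5224 0.0515 0.3305] rot [-3.105e+00  3.260e-01 -1.000e-03] F [ 7.7 32.5 -0.9] op -0.0002
[[0.978, -0.208, 0.003], [-0.208, -0.978, 0.019], [-0.001, -0.02, -1.0]] q [-0.05 -0.13  1.92  0.02  1.35  1.73]
tip in tester mm [-89.    1.5 157.5]
rot needed deg [-1.13  0.07 -0.02]
shift cm (tool axes) [-0.2  -0.14  0.36]
```

View pics/s5c.png

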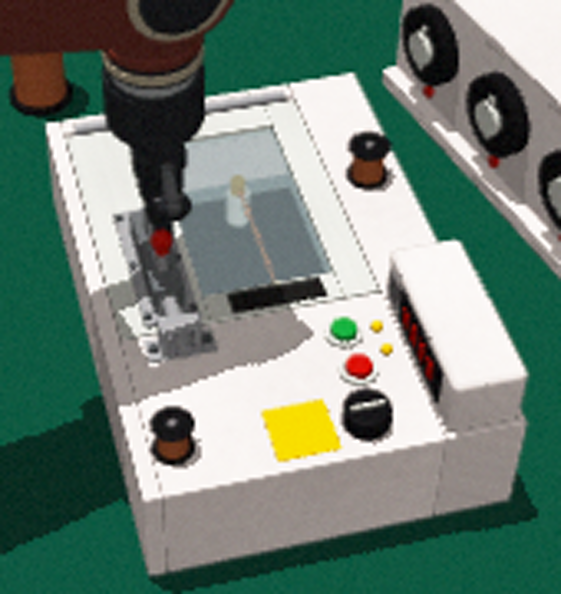

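Emit:
{"name": "jog_arm", "arguments": {
  "steps": [
    [[0,-1.5,0],[0,0,0]],
    [[0,-1.5,0],[-1,0,0]],
    [[-2,0,0],[0,0,0]],
    [[-2,0,0],[0,0,0]],
    [[0,0,0],[0,0,0]]
  ]
}}

```text
t: 7.5
tool_pos: [0.4881, 0.0889, 0.3292]
tool_rot: [3.122, -0.327, -0.008]
contact_force: [0.2, -0.2, -0.2]
opening: 0.0001
```

```bash
python3 -c "
from fit import *
plan([-128,-20,153])
X=np.load('X.npy')
im=snap('side','s6.png')
for b in(.046,.05):print((proj('side',tw((-.09,.03-b,.174),X))-[215,110])*3.3)
cv2.imwrite('pics/s6c.png',cv2.resize(im[110:290,215:385,::-1],None,fx=3.3,fy=3.3,interpolation=2))"
```

```text
t 7.5 pos [0.4881 0.0889 0.3292] rot [ 3.122 -0.327 -0.008] F [ 0.2 -0.2 -0.2] op 0.0001
[[0.978, -0.207, -0.005], [-0.207, -0.978, -0.002], [-0.005, 0.003, -1.0]] q [ 0.03 -0.2   1.98 -0.    1.37  1.81]
tip in tester mm [-130.9   27.1  156.2]
rot needed deg [ 0.15  0.28 -0.01]
shift cm (tool axes) [0.29 4.71 0.33]
[[162.78985305 238.13615869]]
[[163.91143108 241.5556604 ]]
```

View pics/s6c.png

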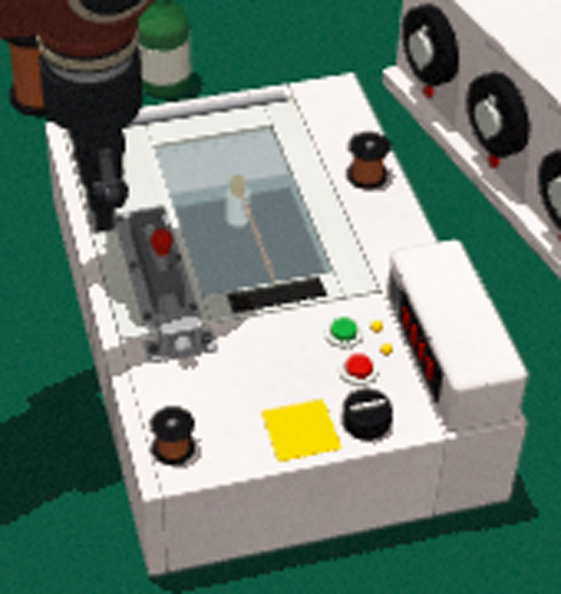

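The ball is at (162,241), which matches fully home. Next I'll align in front of it and push it rearward.

Emit:
{"name": "jog_arm", "arguments": {
  "steps": [
    [[0.1,2.3,0.2],[0,0,0]],
    [[0.1,2.3,0.2],[0,0,0]],
    [[0,0,0],[0,0,0]],
    [[0.8,0,0],[0,0,0]],
    [[0.8,0,0],[0,0,0]]
  ]
}}

```text
t: 8.05
tool_pos: [0.4993, 0.037, 0.3256]
tool_rot: [3.119, -0.328, -0.004]
contact_force: [-1.2, -0.3, 1.6]
opening: -0.0001
```

```bash
python3 -c "
from fit import *
plan([-72,-20,151])"
```

```text
t 8.05 pos [0.4993 0.037  0.3256] rot [ 3.119 -0.328 -0.004] F [-1.2 -0.3  1.6] op -0.0001
[[0.978, -0.208, -0.003], [-0.208, -0.978, -0.005], [-0.002, 0.005, -1.0]] q [-0.07 -0.19  1.98 -0.    1.36  1.71]
tip in tester mm [-108.7  -21.8  152.6]
rot needed deg [ 0.29  0.11 -0.06]
shift cm (tool axes) [ 3.67 -0.18  0.15]
```

Emit:
{"name": "jog_arm", "arguments": {
  "steps": [
    [[0.7,-0.1,0],[0,0,0]],
    [[0.7,0,0],[0,0,0]],
    [[0.7,0,0],[0,0,0]],
    [[0.7,0,0],[0,0,0]],
    [[0.6,0,0],[0,0,0]]
  ]
}}

```text
t: 8.55
tool_pos: [0.5364, 0.0319, 0.3241]
tool_rot: [3.12, -0.325, -0.013]
contact_force: [-5.4, -0.5, -2.4]
opening: -0.0001
```

```bash
python3 -c "
from fit import *
plan([-72,-20,151])
im=snap('side','s7.png')
cv2.imwrite('pics/s7c.png',cv2.resize(im[110:290,215:385,::-1],None,fx=3.3,fy=3.3,interpolation=2))"
```

```text
t 8.55 pos [0.5364 0.0319 0.3241] rot [ 3.12  -0.325 -0.013] F [-5.4 -0.5 -2.4] op -0.0001
[[0.979, -0.206, -0.009], [-0.206, -0.979, -0.004], [-0.008, 0.006, -1.0]] q [-0.08 -0.09  1.89 -0.    1.35  1.7 ]
tip in tester mm [-72.4 -19.2 151.1]
rot needed deg [0.33 0.46 0.08]
shift cm (tool axes) [0.04 0.08 0.01]
```

View pics/s7c.png

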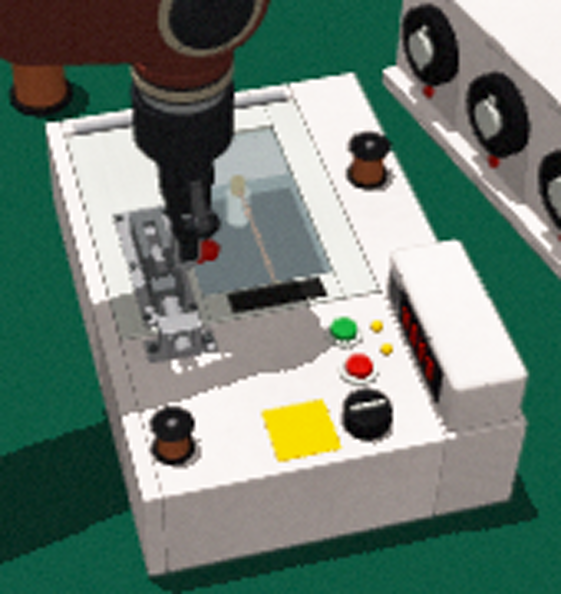

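The knob has tipped well over, with the ball at (209,250). I'll go above it and press it down.

Emit:
{"name": "jog_arm", "arguments": {
  "steps": [
    [[-1.0,0,0],[0,0,0]],
    [[0,0,-1.6],[0,0,0]],
    [[0,0,-1.5],[0,0,0]],
    [[1.6,0,0],[0,0,0]],
    [[1.6,0,0],[0,0,0]],
    [[0,0,0],[0,0,0]]
  ]
}}

```text
t: 9.2
tool_pos: [0.5595, 0.0275, 0.3649]
tool_rot: [3.12, -0.324, 0.009]
contact_force: [0.1, -0.3, 0.7]
opening: -0.0003
```

```bash
python3 -c "
from fit import *
plan([-49,-19,146])"
```

```text
t 9.2 pos [0.5595 0.0275 0.3649] rot [ 3.12  -0.324  0.009] F [ 0.1 -0.3  0.7] op -0.0003
[[0.979, -0.206, 0.005], [-0.206, -0.979, -0.005], [0.006, 0.004, -1.0]] q [-0.08 -0.08  1.81 -0.    1.4   1.7 ]
tip in tester mm [-46.5 -18.4 191.9]
rot needed deg [ 0.24 -0.35  0.09]
shift cm (tool axes) [-0.28  0.04  4.59]
```

Emit:
{"name": "jog_arm", "arguments": {
  "steps": [
    [[-0.2,0,1.2],[0,0,0]],
    [[0,0,1.0],[0,0,0]],
    [[0,0,0.8],[0,0,0]],
    [[0,0,0.8],[0,0,0]],
    [[0,0,0.6],[0,0,0]]
  ]
}}

```text
t: 9.7
tool_pos: [0.557, 0.028, 0.3215]
tool_rot: [3.12, -0.324, 0.02]
contact_force: [1.0, -0.7, 1.5]
opening: 0.0001
```

```bash
python3 -c "
from fit import *
plan([-49,-19,146])"
```

```text
t 9.7 pos [0.557  0.028  0.3215] rot [ 3.12  -0.324  0.02 ] F [ 1.  -0.7  1.5] op 0.0001
[[0.979, -0.205, 0.012], [-0.205, -0.979, -0.006], [0.013, 0.003, -1.0]] q [-0.08 -0.04  1.85 -0.01  1.32  1.7 ]
tip in tester mm [-47.8 -18.3 148.5]
rot needed deg [ 0.19 -0.76  0.11]
shift cm (tool axes) [-0.13  0.07  0.25]
```

Emit:
{"name": "jog_arm", "arguments": {
  "steps": [
    [[0,0,0.5],[0,0,0]],
    [[0,0,0.5],[0,0,0]],
    [[0,0,0.4],[0,0,0]]
  ]
}}

```text
t: 10.0
tool_pos: [0.5581, 0.0281, 0.3156]
tool_rot: [3.12, -0.323, 0.019]
contact_force: [-15.1, 0.4, 23.2]
opening: -0.0002
```

```bash
python3 -c "
from fit import *
plan([-49,-19,145])
im=snap('side','s8.png')
cv2.imwrite('pics/s8c.png',cv2.resize(im[110:290,215:385,::-1],None,fx=3.3,fy=3.3,interpolation=2))"
```

```text
t 10.0 pos [0.5581 0.0281 0.3156] rot [ 3.12  -0.323  0.019] F [-15.1   0.4  23.2] op -0.0002
[[0.979, -0.205, 0.011], [-0.205, -0.979, -0.006], [0.012, 0.004, -1.0]] q [-0.08 -0.04  1.85 -0.01  1.31  1.7 ]
tip in tester mm [-46.8 -18.1 142.6]
rot needed deg [ 0.22 -0.71  0.14]
shift cm (tool axes) [-0.22  0.09 -0.24]
```

View pics/s8c.png

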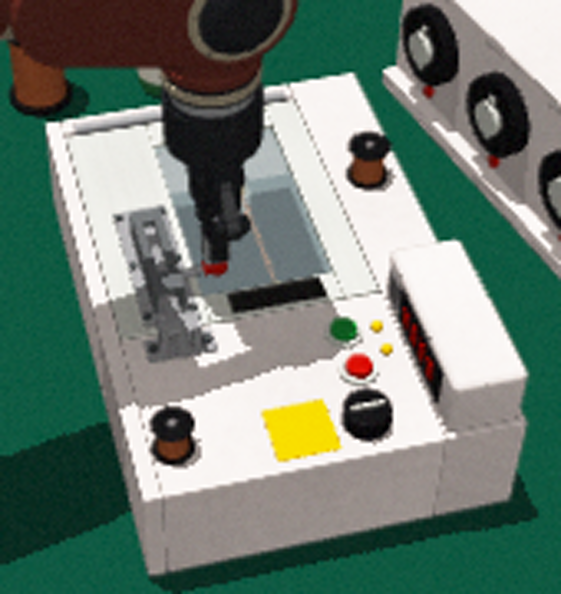

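The 23 N reading with the tip at the expected height means the knob is bottomed. I'll lift off and verify.

Emit:
{"name": "jog_arm", "arguments": {
  "steps": [
    [[0,0,-2],[0,0,0]],
    [[0,0,-5],[0,0,0]],
    [[0,0,-5],[0,0,0]],
    [[3,0,-4],[0,0,0]],
    [[4,2,0],[0,0,0]],
    [[4,2,0],[0,0,0]],
    [[0,0,0],[0,0,0]],
    [[0,0,0],[0,0,0]]
  ]
}}

```text
t: 10.85
tool_pos: [0.6579, -0.0335, 0.4782]
tool_rot: [3.121, -0.319, 0.003]
contact_force: [-0.5, -0.2, -0.2]
opening: 0.0004
```

```bash
python3 -c "
from fit import *
plan(None)
X=np.load('X.npy')
im=snap('side','s9.png');snap('top','t9.png')
for a in (1.1,1.2,1.3,1.4):
  for y in(-.016,-.02):print(a,y,(proj('side',tw((-.09+.046*np.sin(a),y,.128+.046*np.cos(a)),X))-[215,110])*3.3,proj('wrist',tw((-.09+.046*np.sin(a),y,.128+.046*np.cos(a)),X)))
im2=snap('wrist','w9.png')
h=cv2.cvtColor(im,cv2.COLOR_RGB2HSV);m=((h[...,0]<6)|(h[...,0]>174))&(h[...,1]>150)&(h[...,2]>90)
m[:170]=0;m[:,:270]=0;m[205:]=0;m[:,295:]=0
v,u=np.nonzero(m);print('ball',(u.mean()-215+.5)*3.3,(v.mean()-110+.5)*3.3,len(u))
cv2.imwrite('pics/s9c.png',cv2.resize(im[110:290,215:385,::-1],None,fx=3.3,fy=3.3,interpolation=2))"
```

```text
t 10.85 pos [ 0.6579 -0.0335  0.4782] rot [ 3.121e+00 -3.190e-01  3.000e-03] F [-0.5 -0.2 -0.2] op 0.0004
[[0.979, -0.203, 0.002], [-0.203, -0.979, -0.005], [0.003, 0.005, -1.0]] q [-0.16  0.1   1.44 -0.    1.6   1.61]
tip in tester mm [ 61.8 -57.7 305.3]
rot needed deg [ 0.26 -0.15  0.28]
1.1 -0.016 [[212.88318112 251.20973073]] [[241.24908406 308.23533553]]
1.1 -0.02 [[214.09218527 254.58819968]] [[245.28011235 308.24423149]]
1.2 -0.016 [[215.15169759 254.43195523]] [[241.66663035 304.28492891]]
1.2 -0.02 [[216.36233736 257.80814877]] [[245.65779173 304.29406907]]
1.3 -0.016 [[216.90128658 257.8736518 ]] [[242.1078536  300.69591447]]
1.3 -0.02 [[218.11236094 261.24790889]] [[246.05665013 300.70525621]]
1.4 -0.016 [[218.11870713 261.49841863]] [[242.56665958 297.50049235]]
1.4 -0.02 [[219.32903001 264.87109044]] [[246.47118561 297.50999225]]
ball 215.20714285714288 264.33 35
```

View pics/s9c.png

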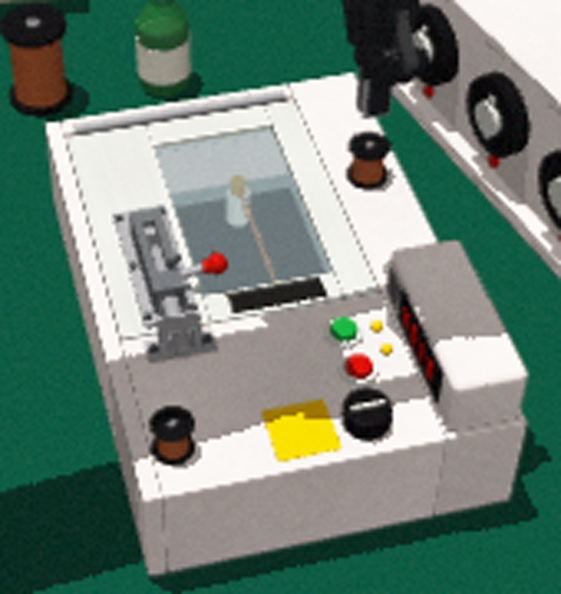

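View pics/t9.png

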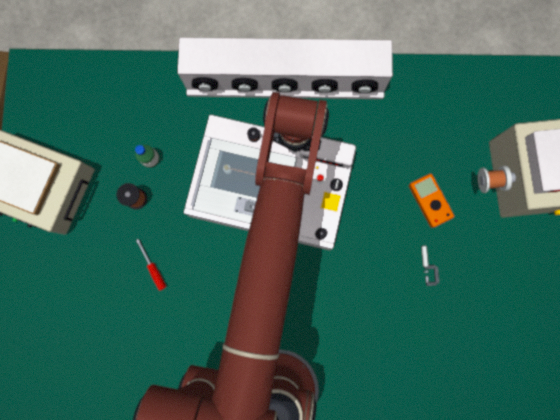

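The ball sits at side crop (215,264), against a prediction of (219,265) for 1.40 rad and fully home. The guard is flush and the loose items stand where they were. I'm handing in.

```bash
python3 -c "
from h import *
print(ctrl.finish_job())"
```

```text
the job is handed in; nothing more can be done
None
```

The tester is safe to run as far as my checks show: the guard is shut, the bolt is home, and the knob lies over in the locking notch. I handed the job in at about 11 s, and no verdict was reported.

- **Guard:** I pressed it down with closed fingertips. It bottomed at 19 N with the tip at about z = 112 mm, and the side picture shows it flush.
- **Bolt:** I pushed the knob along the slot with the outside of the fingers until it stopped at 32 N. The ball then appeared where the pose fit puts it for 50 mm of travel.
- **Knob:** I pushed it rearward, then pressed it down from above until it stopped at 23 N. After I lifted off, the ball was at crop pixel (215,264), and the prediction for 1.40 rad and home is (219,265). The 4-pixel gap in the enlarged crop is about 1 camera pixel, within the fit error.
- **Surroundings:** After the last move the force was near zero, so the arm was touching nothing. The reels, tools, bottle and meter looked unmoved in the side and top pictures, judged by eye.

The one thing that went off plan was the approach to the knob: the fingers came down about 15 mm lower than intended. They touched nothing, and I raised them before pushing.

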